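# Gauge the depth of the tagged oyster

### The job

Measure how deep the oyster with the blue tag is: lay it on the black measuring plate, lid up as it lies now, then stand the bridge gauge over it with both its feet flat on the plate and its sprung foot resting on the crown of the shell, so that the dial shows the depth. Set both down rather than dropping them, don't bear down on the shell, and leave the other oysters and the jar alone. Let go and leave the gauge standing there for me to read.

Things in the scene. Friction and masses are not known exactly. Their poses are not given: they have to be found in the camera images.
- oyster: The oyster to measure: closed, grey, square blue tag (19 mm) on its lid near the narrow end, at x = -26 mm. 95 mm long (x), 58 mm wide at the origin (y), 32 mm deep, 0.1 kg. Lies flat on its underside (44 x 26 mm); grip it across y, 13 to 25 mm up. Origin: centre of the underside; z up through the lid. One of 3 on the blue board, in any order, its x within 1.2 rad of the board's.
- oyster_crown (a point): Highest point of the tagged oyster's lid: centre of its flat crown (about 26 x 16 mm), 32 mm above the underside, over the origin.
- oyster_b: Bystander: an oyster without a tag on the blue board, same size (origin: centre of the underside). Leave it where it is.
- oyster_c: Bystander: another oyster without a tag on the blue board, same size (origin: centre of the underside). Leave it where it is.
- board: Blue plastic board, 245 (x) x 255 (y) x 10 mm, fixed, on which the three oysters lie. Origin: centre of its underside, on the bench. It is on the robot's left with the gauge on the right, or the other way round.
- plate: Black granite measuring plate, 220 (x) x 180 (y) mm, fixed in the middle, its flat top 24 mm above the bench. Origin: centre of its underside, at bench level.
- gauge: Bridge gauge, 0.5 kg, 152 mm high, standing on the bench. Two foot bars (60 along x, 14 wide, 8 mm high) lie along y = +58 and -58 mm, 102 mm clear between them; teal legs carry a beam (130 along y, 26 along x) 62 to 76 mm up. A round dial case stands on the beam (see point dial). Origin: level of the feet's undersides, midway between them; z up. The sprung foot moves on its z axis.
- dial (a point): Centre of the gauge's dial case, 112 mm above the feet's undersides on the gauge's z axis. The case is a disc of 60 mm diameter and 26 mm thickness, its axis along the gauge's x: white dial with red needle on the +x face. Pinch it by its flat faces (26 mm) or its sides (60 mm). A thin cap on it reaches 40 mm above this point.
- foot (a point): Centre of the lower face of the gauge's sprung foot: a steel disc of 18 mm diameter at the end of the spindle, on the gauge's z axis.
- spindle (a joint): Height of the sprung foot over the undersides of the gauge's feet, in m: 0 when standing on a bare flat surface; it grows as the foot is pushed up, so it reads the height of what is under it. A light spring pushes it down to its stop at -0.004 when the gauge is lifted; about 1.7 N holds it at 0.032; upper stop 0.045. The needle turns once in 50 mm.
- jar: Bystander: clear sample jar with a blue lid, 48 mm diameter, 60 mm high, beyond the plate. Origin: centre of the underside.

How it is judged:
On the way, in this order (a step that is already met when the one before it is completed fails the run):
1. the tagged oyster lies on the measuring plate, lid up, let go (z of oyster in the frame of plate between 0.0215 and 0.0265 m and angle between oyster's own z axis and vertical below 0.1 rad and contact force between the fingers and oyster below 0.05 N and linear speed of oyster below 0.03 m/s and contact force between oyster and plate above 0.2 N), for 0.2 s.
2. the gauge stands level on the plate with its sprung foot on the shell (value of joint spindle between 0.0302 and 0.0338 m and contact force between gauge and oyster above 0.4 N and angle between gauge's own z axis and vertical below 0.03 rad and contact force between gauge and plate above 0.5 N), for 0.2 s.
At the end, for the whole second after the job is handed in: Tagged oyster lid up on the plate (within 2.5 mm of its top, 0.1 rad); gauge over it on the plate, level to 0.03 rad, feet within 2 mm of its top; sprung foot on the shell within 20 mm of the crown, 0.4 to 4 N, spindle at 32 mm +-1.8 mm; all let go and still (all of step 2 and z of oyster in the frame of plate between 0.0215 and 0.0265 m and angle between oyster's own z axis and vertical below 0.1 rad and z of gauge in the frame of plate between 0.022 and 0.026 m and horizontal distance between foot and oyster_crown below 0.02 m and contact force between gauge and oyster below 4 N and linear speed of each of gauge, oyster below 0.02 m/s); the robot touches nothing.
It fails at once if the gauge is pressed on the tagged oyster with more than 12 N (contact force between gauge and oyster above 12 N).
It fails at once if the tagged oyster is dropped or thrown (faster than 0.6 m/s out of the fingers, as after a fall of 18 mm) (linear speed of oyster above 0.6 m/s and contact force between the fingers and oyster below 0.05 N).
It fails at once if the gauge is dropped (faster than 0.6 m/s out of the fingers) (linear speed of gauge above 0.6 m/s and contact force between the fingers and gauge below 0.05 N).
It fails at once if the gauge is knocked over (tilted more than 0.6 rad) (angle between gauge's own z axis and vertical above 0.6 rad).
It fails at once if another oyster or the jar is moved by more than 20 mm (distance of any of oyster_b, oyster_c, jar from where it was at the start of the episode above 0.02 m).
It also fails if it takes over 61 s, if anything falls off the work surface, if the arm or the gripper's body presses on something with over 40 N, if the wrist force passes 120 N, or if a joint passes its speed limit or range.

### The arm

A 6-joint arm with a two-finger parallel gripper is mounted at the origin on the work surface. World frame = base frame: x ahead of the robot, y to its left, z up, the work surface at z = 0. Lengths are in m, angles in rad, forces in N, time in s.
With the tool pointing down it reaches from about 0.425 to 0.95 m from the base axis. Payload 3.5 kg.
Tool frame: the origin (TCP) lies on the centre line of the jaws, within the pads' length; the fingertips stand 14 mm ahead of it and the grasp point (between the pads) lies 5 mm behind it (tips_ahead is the distance from the TCP to the fingertips, in m); y points along the fingers, z is the direction in which the jaws open and shut, and the axes are right-handed (so a half turn about y gives the same grasp; the last joint's range is limited). The gripper opens to 85 mm and grips with 20 to 120 N. Pads are 22 mm wide; open, the fingers measure 114 mm over their backs; the gripper's body (76 mm by 85 mm) begins 54 mm behind the grasp point. The pads swing forward as they close: fully open they stand 13 mm farther back than shut.
Start: joints at [0.99, 0.286, 1.577, -0, 1.279, -0.15], TCP at [0.282, 0.613, 0.245] pointing down, gripper open.
Joint ranges: [-2.77, 2.77], [-0.9, 2.22], [0.21, 2.48], [-1.53, 4.67], [0.24, 2.81], [-2.84, 2.84]. Speed limits (rad/s): [2.79, 2.79, 3.14, 3.14, 3.14, 3.14].

### API

Orientations are given as a unit quaternion [x, y, z, w].
In Python, from plant import get_state, read_camera, sign_off, tips_ahead gives the robot as it stands.
- The arm moves only by the tool send_rows, never from a script. Its argument "plan" is a list of rows, each a list of 2 entries, a list of its own where there are three numbers: the shift along the tool's x, y, z in units of 12 cm (1.0 is 12 cm), then the turn, a rotation vector about the tool's x, y, z in units of 360 degrees (1.0 is 360 degrees). In form: [[[tx, ty, tz], [rx, ry, rz]], ...]. A call has 1 to 12 rows; each row shifts and turns the commanded pose from where the row before left it, along the tool's axes as they then stand; what a row does not reach is not made up. A row lasts 1/10 s, in which the tool goes at most 50 mm and 8.59 degrees, less where a joint would pass 70% of its speed; a pose out of reach is approached as far as the arm can. A call with a number of a shift or a turn outside -1 to 1 is refused whole. A call with a gripper value outside its range is refused whole. "gripper" is the closure, from 0 (fully open) to 1 (shut), set as the call begins (left out, the last holds). The fingers move at their own pace and stop on an object; "grip_force" is the grip in N (left out, the last holds). Time passes only in rows, so rows that do not move let the fingers close. It gives the time, the measured TCP pose, the force and the opening at its end, in the units of the state.
- get_state(): the state, without advancing time (a new reading comes with each control period).
- read_camera(name): name is "side" or "top" or "wrist"; returns a dict with "img" (384x512x3 uint8, blue, green, red), "fx", "fy", "cx", "cy" (pixels), "world_from_camera" (4x4, takes a point from camera to world coordinates); the wrist camera has in their place "mount" (4x4, takes a point from camera to tool coordinates, whose origin is the TCP and whose axes are the tool frame's). Camera axes: x right, y down, z forward; pixel columns grow to the right and rows downward; lengths in m; the calibration is good to about 2 mm. A picture is of the moment at which its call begins: read the wrist's pose just before it. There is no depth.
- sign_off(): hands the job in, once; it reports no verdict.
The state is a dict: "time": time; "qpos": joint angles; "dq": joint speeds; "joint_efforts": joint torques, N m; "eef_pos": TCP position; "tcp_rot": TCP orientation; "contact_force": force on the tool from outside, world axes, zero at the start; "wrist_torque": the same for the moment, N m; "opening": opening from 0.0 (shut) to 1.0 (fully open).
Only numpy, scipy, OpenCV 4.12 (cv2) and the standard library are available. Lean on these libraries where they do the work, as an engineer would, in place of code of your own. Each camera call takes 0.05 s, during which the arm holds its last target. There are 200 camera calls.

## Working session

There is one attempt and no reset: what is moved stays moved. The work goes in short steps, Python scripts to look and compute and a tool call to move; the robot and the scene stay as the last step left them, time stands still between calls to the robot, and variables do not carry over. Pictures are saved under pics/ and viewed, about 8 in all and at most 12, crops included, and the job is handed in when it is done.

Besides the shell and the picture viewer there is one more tool, called after "Emit:" as name([rows], argument=value, ...), one row to a line, values as JSON. send_rows: Moves the arm, as the interface text tells. Its arguments: {"type":"object","properties":{"plan":{"type":"array"},"gripper":{"type":"number"},"grip_force":{"type":"number"}},"required":["plan"]}

```bash
ls; mkdir -p pics; python3 - <<'E'
from plant import *
import cv2
s=get_state();print(s,tips_ahead if not callable(tips_ahead) else tips_ahead())
for n in("top","side"):
    r=read_camera(n);cv2.imwrite(f"pics/{n}0.png",cv2.resize(r["img"],(800,600),interpolation=cv2.INTER_CUBIC));print(n,r["fx"],r["fy"],r["cx"],r["cy"],r["world_from_camera"])
print(read_camera("wrist")["mount"])
E
```

```text
pics
{'time': 0.0, 'qpos': array([ 9.89980611e-01,  2.87217619e-01,  1.57816984e+00,  1.87905244e-05,
        1.27859638e+00, -1.50001834e-01]), 'dq': array([-7.59316034e-05,  3.78477068e-04,  1.43123762e-03,  4.54573637e-04,
        7.62440234e-04, -1.29921689e-04]), 'joint_efforts': array([ 1.26797175e-03, -4.05964100e+01, -2.92636192e+01, -4.16943851e-05,
        5.73365527e-03,  2.16292511e-05]), 'eef_pos': array([0.28151348, 0.61281229, 0.24391637]), 'tcp_rot': array([ 0.6915516 , -0.15145033,  0.15083426, -0.68997696]), 'contact_force': array([0.41681666, 0.63590701, 0.25124617]), 'wrist_torque': array([ 0.03436371,  0.01827372, -0.02360362]), 'opening': 0.9994515831606516} 0.014
top 423.27526308839737 423.27526308839737 259.18691265038615 195.41251555614105 [[-0.02476456 -0.99685153  0.07532421  0.52412165]
 [-0.99964135  0.02546111  0.00830101  0.01233387]
 [-0.01019271 -0.07509162 -0.99712454  1.28946668]
 [ 0.          0.          0.          1.        ]]
side 453.905174333718 453.905174333718 249.49961604029252 192.30861029180042 [[ 0.99674788 -0.05800111  0.05594219  0.52466753]
 [-0.0805496  -0.69707281  0.7124614  -0.98610211]
 [-0.00232777 -0.71465052 -0.69947782  1.06061785]
 [ 0.          0.          0.          1.        ]]
[[-4.39019771e-04  9.62788103e-01  2.70257056e-01 -6.81678464e-02]
 [ 1.55766785e-04 -2.70257013e-01  9.62788202e-01 -1.27792610e-01]
 [ 9.99999891e-01  4.64780129e-04 -3.13222354e-05 -1.33707220e-04]
 [ 0.00000000e+00  0.00000000e+00  0.00000000e+00  1.00000000e+00]]
```

View pics/top0.png

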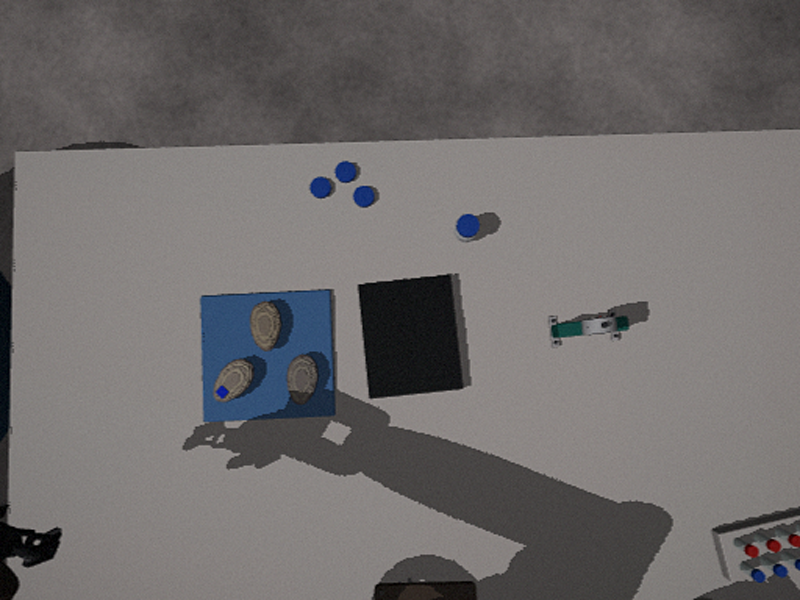

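View pics/side0.png

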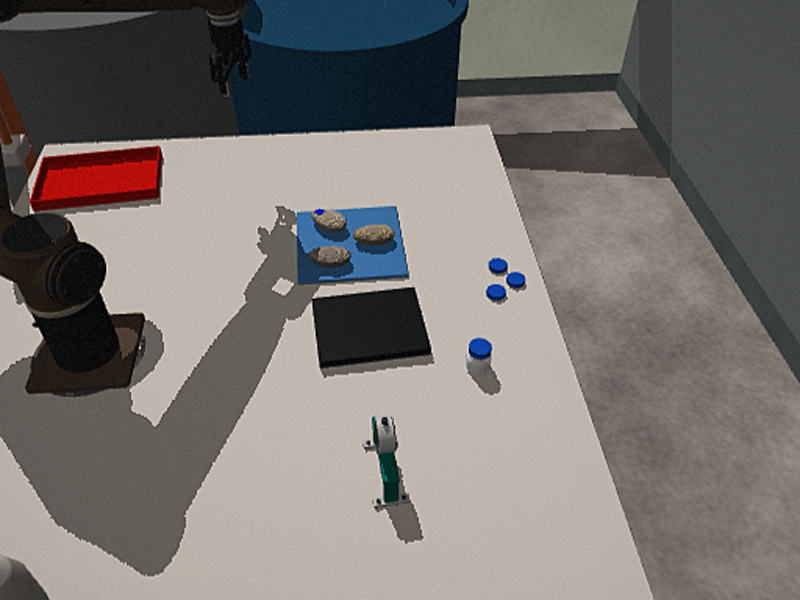

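Top view (800-px scale): the tagged oyster is at (235,380) with its tag at (222,392). The plate is around (413,336), the gauge around (587,328) and the jar at (467,228). I'll enlarge both areas.

```bash
cat > h.py <<'E'
from plant import *
import cv2,numpy as np
from scipy.spatial.transform import Rotation as R
def ray(r,u,v,z,T=None):
    T=np.array(r["world_from_camera"]) if T is None else T
    d=T[:3,:3]@[(u-r["cx"])/r["fx"],(v-r["cy"])/r["fy"],1]
    return T[:3,3]+d*(z-T[2,3])/d[2]
def proj(r,p,T=None):
    T=np.array(r["world_from_camera"]) if T is None else T
    c=T[:3,:3].T@(np.array(p)-T[:3,3]);return r["fx"]*c[0]/c[2]+r["cx"],r["fy"]*c[1]/c[2]+r["cy"]
def wristT(r,s):
    T=np.eye(4);T[:3,:3]=R.from_quat(s["tcp_rot"]).as_matrix();T[:3,3]=s["eef_pos"];return T@r["mount"]
def rows(goal,axis_z=None):
    "tool-frame shift (12cm units) and turn (turns) to goal pos with tool down and jaw axis along axis_z (world yaw)"
    s=get_state();A=R.from_quat(s["tcp_rot"]);d=A.inv().apply(np.array(goal)-s["eef_pos"])/0.12
    t=np.zeros(3)
    if axis_z is not None:
        best=None
        for a in(axis_z,axis_z+np.pi):
            z=np.array([np.cos(a),np.sin(a),0]);y=np.array([0,0,-1.]);x=np.cross(y,z)
            B=R.from_matrix(np.c_[x,y,z]);q=(A.inv()*B).as_rotvec()
            if best is None or np.linalg.norm(q)<np.linalg.norm(best):best=q
        t=best/(2*np.pi)
    print("pos",s["eef_pos"].round(4),"t",round(s["time"],2),"q",s["qpos"].round(2),"shift",d.round(4),"turn",t.round(4))
E
python3 - <<'E'
from h import *
r=read_camera("top");im=r["img"]
a=cv2.resize(im[180:275,125:220],(400,400),interpolation=cv2.INTER_CUBIC)
b=cv2.resize(im[180:275,335:430],(400,400),interpolation=cv2.INTER_CUBIC)
c=np.hstack([a,b]);cv2.imwrite("pics/c1.png",cv2.convertScaleAbs(c,alpha=1.5))
hsv=cv2.cvtColor(im,cv2.COLOR_BGR2HSV)
m=(im.max(2)<45).astype(np.uint8);m[:165]=0;m[265:]=0;m[:,:222]=0;m[:,305:]=0
n,l,st,ce=cv2.connectedComponentsWithStats(m);k=1+np.argmax(st[1:,4]);print(st[k],ce[k])
bx=cv2.minAreaRect(np.argwhere(l==k)[:,::-1].astype(np.float32));print(bx)
for p in cv2.boxPoints(bx):print(ray(r,*p,.024).round(4))
print("plate c",ray(r,*bx[0],.024))
E
```

```text
[ 230  176   66   79 4380] [262.25365297 214.89794521]
((262.26715087890625, 214.7876739501953), (73.43638610839844, 60.03672790527344), 83.9909896850586)
[0.6643 0.1139 0.024 ]
[ 0.6786 -0.0661  0.024 ]
[ 0.46   -0.0824  0.024 ]
[0.4458 0.0953 0.024 ]
plate c [0.56144657 0.01510593 0.024     ]
```

View pics/c1.png

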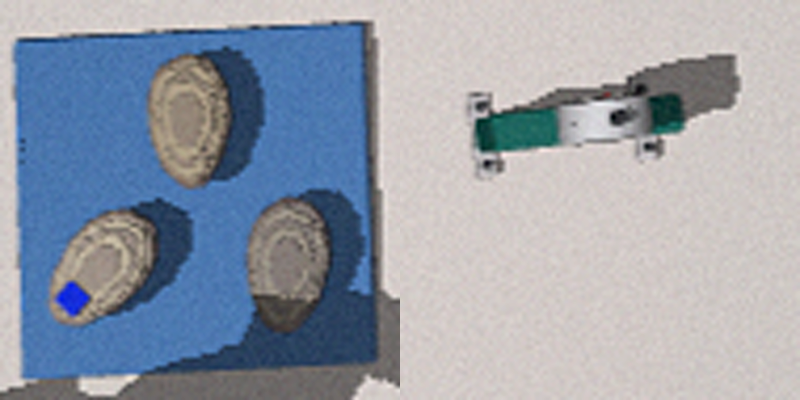

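The crop shows the tagged oyster's crown near (105,262) and its tag at (73,299). On the gauge the left foot bar runs (478,103)–(488,165), the right bar (638,88)–(650,150), and the beam ends are at (475,130) and (685,112). The red needle side faces away from the robot.

```bash
python3 - <<'E'
from h import *
r=read_camera("top");k=95/400
f=lambda x,y,z:ray(r,125+x*k,180+y*k,z)
g=lambda x,y,z:ray(r,335+(x-400)*k,180+y*k,z)
c=f(105,262,.042);t=f(73,299,.036);d=c-t
print("crown",c,"tag",t,"dist",np.hypot(*d[:2]),"yaw",np.arctan2(d[1],d[0]))
for p in((188,118),(289,262)):print("other",f(*p,.042))
L=[g(478,103,.008),g(488,165,.008)];Q=[g(638,88,.008),g(650,150,.008)]
lm=sum(L)/2;rm=sum(Q)/2;print(L,Q,"c",(lm+rm)/2,"sep",lm-rm,"yaw",np.arctan2(*(lm-rm)[[1,0]])-np.pi/2)
B=[g(475,130,.076),g(685,112,.076)];e=B[0]-B[1];print("beam c",sum(B)/2,np.hypot(*e[:2]),"yaw",np.arctan2(e[1],e[0])-np.pi/2)
rows([c[0],c[1],.2],np.arctan2(d[1],d[0])+np.pi/2)
E
```

```text
crown [0.4886288  0.34712666 0.042     ] tag [0.46322889 0.37134047 0.036     ] dist 0.03509221473783189 yaw -0.7614960655863985
other [0.58774458 0.28819268 0.042     ]
other [0.48548877 0.21852419 0.042     ]
[array([ 0.58619937, -0.26156298,  0.008     ]), array([ 0.54157979, -0.26686503,  0.008     ])] [array([ 0.59407416, -0.37661605,  0.008     ]), array([ 0.54941046, -0.38303807,  0.008     ])] c [ 0.56781595 -0.32202053  0.008     ] sep [-0.00785273  0.11561305  0.        ] yaw 0.0678183380101609
beam c [ 0.56892113 -0.31561681  0.076     ] 0.14302614999344498 yaw 0.06041863941857928
pos [0.2817 0.6131 0.2446] t 0.25 q [ 0.99  0.29  1.58  0.    1.28 -0.15] shift [ 2.4927  0.3729 -1.2933] turn [0.0002 0.0526 0.    ]
```

Emit:
send_rows([
  [[0.312,0.04,-0.162],[0,0,0]],
  [[0.312,0.04,-0.162],[0,0,0]],
  [[0.312,0.04,-0.162],[0,0,0]],
  [[0.312,0.04,-0.162],[0,0,0]],
  [[0.312,0.04,-0.162],[0,0,0]],
  [[0.312,0.04,-0.162],[0,0,0]],
  [[0.312,0.04,-0.162],[0,0,0]],
  [[0.312,0.04,-0.162],[0,0,0]],
  [[0,0,0],[0,0.0175,0]],
  [[0,0,0],[0,0.0175,0]],
  [[0,0,0],[0,0.0175,0]],
  [[0,0,0],[0,0,0]],
], gripper=0)

```text
time: 1.45
eef_pos: [0.4891, 0.3467, 0.2068]
tcp_rot: [0.657, -0.263, 0.263, -0.656]
contact_force: [0.7, -0.5, -0.2]
opening: 1.002
```

```bash
python3 - <<'E'
from h import *
s=get_state();print(s["eef_pos"],s["tcp_rot"],s["opening"])
r=read_camera("wrist");cv2.imwrite("pics/w1.png",cv2.resize(r["img"],(800,600),interpolation=cv2.INTER_CUBIC))
T=wristT(r,s);print(T, proj(r,[.4886,.347,.042],T))
E
```

```text
[0.48911676 0.346683   0.20679322] [ 0.656609   -0.2626424   0.26254241 -0.65647169] 1.0024148071089718
[[ 6.89292315e-01  6.97610183e-01  1.95489481e-01  4.39787945e-01]
 [ 7.24483185e-01 -6.63549988e-01 -1.86615991e-01  3.93685456e-01]
 [-4.68173117e-04  2.70261811e-01 -9.62786754e-01  3.34590072e-01]
 [ 0.00000000e+00  0.00000000e+00  0.00000000e+00  1.00000000e+00]] (np.float64(256.2804233573514), np.float64(182.5824259051889))
```

View pics/w1.png

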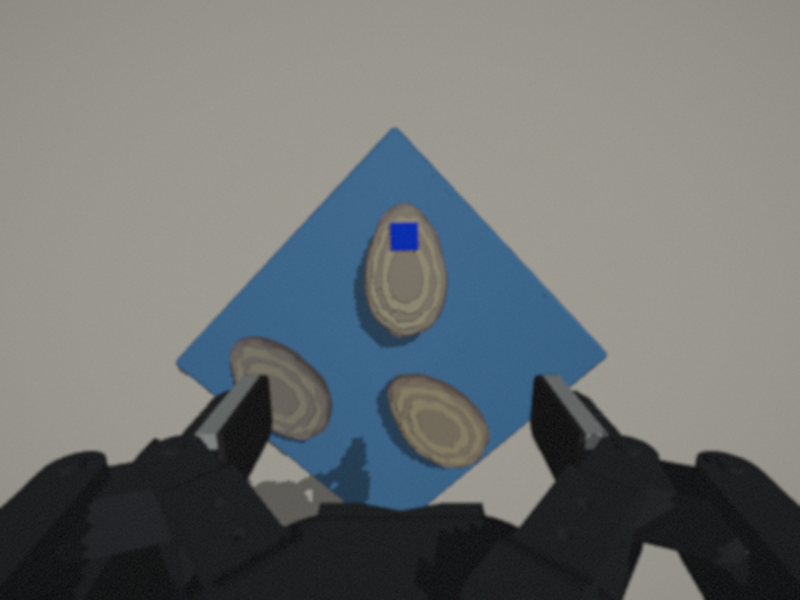

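The wrist view shows the tag at (404,236), the shell outline from x 365–446 and y 204–338, and the flat crown at about (406,276). The oyster's axis is aligned with the picture.

```bash
python3 - <<'E'
from h import *
s=get_state();r=read_camera("wrist");T=wristT(r,s);k=.64
f=lambda x,y,z:ray(r,x*k,y*k,z,T)
A=R.from_quat(s["tcp_rot"])
for n,p in dict(tag=(404,236,.037),crown=(406,276,.042),tipn=(405,204,.028),tipb=(405,338,.026),l=(365,275,.028),rr=(446,275,.028)).items():
    w=f(*p);print(n,w.round(4),"in tool",A.inv().apply(w-s["eef_pos"]).round(4))
print(A.as_matrix().round(3))
E
```

```text
tag [0.4661 0.3717 0.037 ] in tool [-0.0337  0.1698  0.0023]
crown [0.4864 0.3544 0.042 ] in tool [-0.0071  0.1648  0.0037]
tipn [0.4515 0.3865 0.028 ] in tool [-0.0545  0.1788  0.003 ]
tipb [0.523  0.3192 0.026 ] in tool [0.0437 0.1808 0.0033]
l [0.4679 0.3317 0.028 ] in tool [-0.0049  0.1788 -0.0255]
rr [0.5078 0.3738 0.028 ] in tool [-0.0049  0.1788  0.0325]
[[ 0.726 -0.     0.688]
 [-0.688 -0.     0.726]
 [-0.    -1.    -0.   ]]
```

Emit:
send_rows([
  [[-0.0567,0,0.0275],[0,0,0]],
  [[0,0.22,0],[0,0,0]],
  [[0,0.22,0],[0,0,0]],
  [[0,0.22,0],[0,0,0]],
  [[0,0.22,0],[0,0,0]],
  [[0,0.22,0],[0,0,0]],
  [[0,0.2,0],[0,0,0]],
  [[0,0.1,0],[0,0,0]],
  [[0,0.1,0],[0,0,0]],
  [[0,0,0],[0,0,0]],
  [[0,0,0],[0,0,0]],
])

```text
time: 2.65
eef_pos: [0.4869, 0.3544, 0.0277]
tcp_rot: [-0.656, 0.262, -0.263, 0.657]
contact_force: [0.0, -0.2, 0.8]
opening: 0.998
```

```bash
python3 - <<'E'
from h import *
rows([.489,.354,.026])
E
```

```text
pos [0.4869 0.3544 0.0277] t 2.65 q [ 0.46  0.39  1.88  0.    0.87 -0.35] shift [0.0149 0.0141 0.0092] turn [0. 0. 0.]
```

Emit:
send_rows([
  [[0,0.012,0],[0,0,0]],
  [[0,0,0],[0,0,0]],
  [[0,0,0],[0,0,0]],
  [[0,0,0],[0,0,0]],
  [[0,0,0],[0,0,0]],
  [[0,0,0],[0,0,0]],
  [[0,0,0],[0,0,0]],
  [[0,0,0],[0,0,0]],
], gripper=1, grip_force=35)

```text
time: 3.45
eef_pos: [0.4874, 0.3545, 0.0269]
tcp_rot: [-0.656, 0.262, -0.263, 0.657]
contact_force: [-1.0, 0.2, 6.4]
opening: 0.658
```

Emit:
send_rows([
  [[0,-0.05,0],[0,0,0]],
  [[0,-0.1,0],[0,0,0]],
  [[0,-0.2,0],[0,0,0]],
  [[0,-0.25,0],[0,0,0]],
  [[0,-0.2,0],[0,0,0]],
  [[0,0,0],[0,-0.019,0]],
  [[0,0,0],[0,-0.019,0]],
  [[0,0,0],[0,-0.019,0]],
  [[0,0,0],[0,-0.019,0]],
  [[0,0,0],[0,-0.019,0]],
  [[0,0,0],[0,-0.019,0]],
  [[0,0,0],[0,-0.018,0]],
])

```text
time: 4.65
eef_pos: [0.4859, 0.3538, 0.1216]
tcp_rot: [0.707, 0.026, -0.026, -0.707]
contact_force: [-0.4, 0.0, -0.6]
opening: 0.652
```

```bash
python3 - <<'E'
from h import *
print(get_state()["opening"],get_state()["contact_force"])
rows([.5614,.0151,.12],.07+np.pi/2)
E
```

```text
0.652386366929263 [-0.37068345  0.02797135 -0.57717353]
pos [0.4859 0.3538 0.1216] t 4.65 q [ 0.46  0.26  1.85 -0.    1.03 -1.18] shift [ 0.4198  0.0139 -2.861 ] turn [ 0.      0.0006 -0.0001]
```

Emit:
send_rows([
  [[0.038,0,-0.15],[0,0,0]],
  [[0.038,0,-0.26],[0,0,0]],
  [[0.038,0,-0.28],[0,0,0]],
  [[0.038,0,-0.28],[0,0,0]],
  [[0.038,0,-0.28],[0,0,0]],
  [[0.038,0,-0.28],[0,0,0]],
  [[0.038,0,-0.28],[0,0,0]],
  [[0.038,0,-0.28],[0,0,0]],
  [[0.038,0,-0.28],[0,0,0]],
  [[0.038,0,-0.26],[0,0,0]],
  [[0.04,0,-0.231],[0,0,0]],
  [[0,0,0],[0,0,0]],
])

```text
time: 5.85
eef_pos: [0.5609, 0.012, 0.122]
tcp_rot: [0.707, 0.023, -0.023, -0.706]
contact_force: [0.3, 0.6, -0.8]
opening: 0.652
```

```bash
python3 - <<'E'
from h import *
print(get_state()["opening"],get_state()["contact_force"])
rows([.5614,.0151,.041],.07+np.pi/2)
r=read_camera("side");cv2.imwrite("pics/s2.png",cv2.resize(r["img"][130:270,170:357],(800,600),interpolation=cv2.INTER_CUBIC))
E
```

```text
0.6515615383023611 [ 0.33905308  0.56293774 -0.83910833]
pos [0.5609 0.012  0.122 ] t 5.85 q [-0.16  0.17  1.95 -0.    1.01 -1.79] shift [0.0056 0.6753 0.0261] turn [ 0.0002 -0.0008  0.0001]
```

View pics/s2.png

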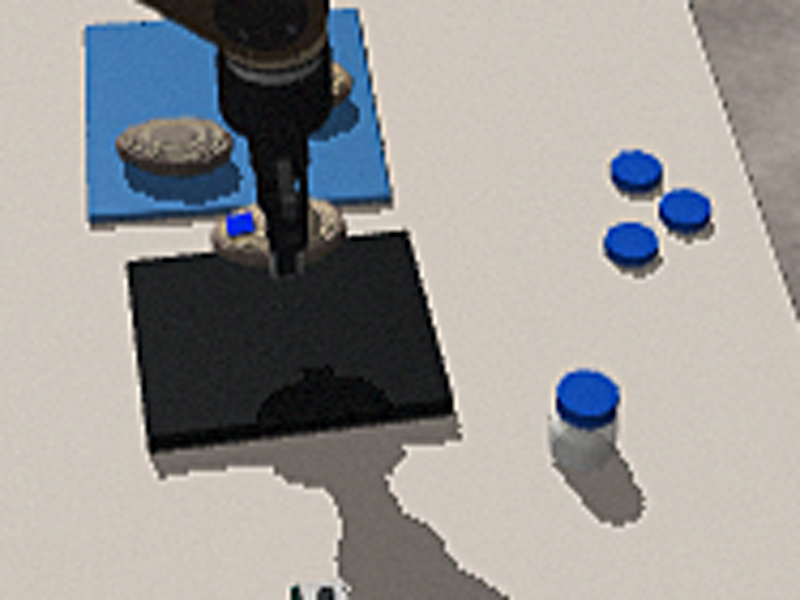

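The side view shows the oyster held level above the plate, with its tag at (240,224). I'll lower it.

Emit:
send_rows([
  [[0,0.15,0.025],[0,0,0]],
  [[0,0.15,0],[0,0,0]],
  [[0,0.15,0],[0,0,0]],
  [[0,0.1,0],[0,0,0]],
  [[0,0.06,0],[0,0,0]],
  [[0,0.03,0],[0,0,0]],
  [[0,0,0],[0,0,0]],
])

```text
time: 6.6
eef_pos: [0.56, 0.0182, 0.0446]
tcp_rot: [-0.707, -0.024, 0.024, 0.707]
contact_force: [-0.8, 0.3, -0.5]
opening: 0.656
```

Emit:
send_rows([
  [[0,0.015,0],[0,0,0]],
  [[0,0,0],[0,0,0]],
  [[0,0,0],[0,0,0]],
])

```text
time: 6.9
eef_pos: [0.5604, 0.0179, 0.0434]
tcp_rot: [0.707, 0.025, -0.024, -0.707]
contact_force: [0.6, -0.0, 0.5]
opening: 0.657
```

Emit:
send_rows([
  [[0,0.01,0],[0,0,0]],
  [[0,0,0],[0,0,0]],
  [[0,0,0],[0,0,0]],
])

```text
time: 7.2
eef_pos: [0.56, 0.0179, 0.0417]
tcp_rot: [-0.707, -0.024, 0.024, 0.707]
contact_force: [0.6, 0.3, -0.4]
opening: 0.652
```

Emit:
send_rows([
  [[0,0.01,0],[0,0,0]],
  [[0,0,0],[0,0,0]],
  [[0,0,0],[0,0,0]],
])

```text
time: 7.5
eef_pos: [0.5603, 0.0179, 0.0409]
tcp_rot: [0.707, 0.024, -0.024, -0.707]
contact_force: [-1.6, 0.1, 2.2]
opening: 0.654
```

Contact came at the expected height of 0.041, so I'll release and lift.

Emit:
send_rows([
  [[0,0.003,0],[0,0,0]],
  [[0,0,0],[0,0,0]],
  [[0,0,0],[0,0,0]],
  [[0,0,0],[0,0,0]],
  [[0,0,0],[0,0,0]],
  [[0,0,0],[0,0,0]],
  [[0,0,0],[0,0,0]],
], gripper=0)

```text
time: 8.2
eef_pos: [0.5601, 0.018, 0.0401]
tcp_rot: [0.707, 0.024, -0.024, -0.707]
contact_force: [0.2, 0.7, 0.2]
opening: 0.996
```

Emit:
send_rows([
  [[0,-0.08,0],[0,0,0]],
  [[0,-0.15,0],[0,0,0]],
  [[0,-0.3,0],[0,0,0]],
  [[0,-0.3,0],[0,0,0]],
  [[0,-0.3,0],[0,0,0]],
  [[0,-0.3,0],[0,0,0]],
  [[0,0,0],[0,0,0]],
  [[0,0,0],[0,0,0]],
])

```text
time: 9.0
eef_pos: [0.5606, 0.0179, 0.2136]
tcp_rot: [0.707, 0.025, -0.023, -0.706]
contact_force: [-0.1, -0.4, -1.2]
opening: 1.003
```

```bash
python3 - <<'E'
from h import *
s=get_state();print(s["eef_pos"],s["opening"])
r=read_camera("wrist");T=wristT(r,s)
cv2.imwrite("pics/w2.png",cv2.convertScaleAbs(cv2.resize(r["img"],(800,600),interpolation=cv2.INTER_CUBIC),alpha=1.5))
for p in([.5600,.0182,.056],[.5600,.0182,.024]):print(np.array(proj(r,p,T))/.64)
rows([.5689,-.3180,.25],.065)
E
```

```text
[0.56062994 0.01790101 0.21360005] 1.0031175170975275
[401.566362   287.15588731]
[401.49541913 277.13895711]
pos [0.5597 0.018  0.2117] t 9.05 q [-0.15  0.06  1.89 -0.    1.18 -1.79] shift [-0.1157 -0.3189 -2.799 ] turn [-0.     -0.2494 -0.    ]
```

View pics/w2.png

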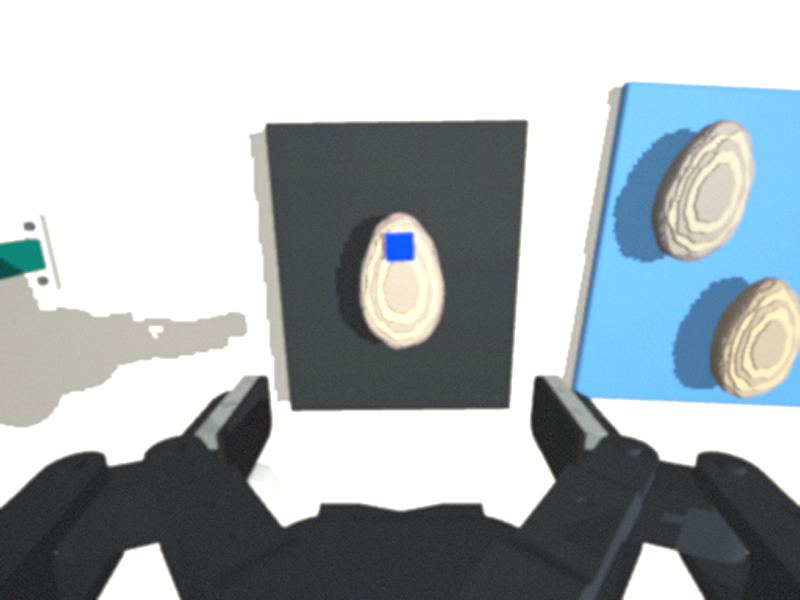

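The shell's crown is at (401,287), matching my projected (0.560, 0.018), with lid up and aligned to the plate. Now to the gauge.

Emit:
send_rows([
  [[-0.0129,-0.2,-0.2],[0,0,0]],
  [[-0.0129,-0.2,-0.27],[0,0,0]],
  [[-0.0129,-0.2,-0.28],[0,0,0]],
  [[-0.0129,-0.13,-0.3],[0,0,0]],
  [[-0.0129,0,-0.35],[0,0,0]],
  [[-0.0129,0,-0.35],[0,0,0]],
  [[-0.0129,0,-0.35],[0,0,0]],
  [[-0.0129,0,-0.35],[0,0,0]],
  [[-0.0129,0,-0.35],[0,0,0]],
  [[0,0,0],[0,0.0228,0]],
  [[0,0,0],[0,0.0228,0]],
  [[0,0,0],[0,0.0228,0]],
])

```text
time: 10.25
eef_pos: [0.5683, -0.3184, 0.2962]
tcp_rot: [-0.694, 0.131, -0.128, 0.696]
contact_force: [-1.1, -0.1, 0.2]
opening: 0.998
```

Emit:
send_rows([
  [[0,0,0],[0,0.0228,0]],
  [[0,0,0],[0,0.0228,0]],
  [[0,0,0],[0,0.0228,0]],
  [[0,0,0],[0,0.0228,0]],
  [[0,0,0],[0,0.0228,0]],
  [[0,0,0],[0,0.0228,0]],
  [[0,0,0],[0,0.0228,0]],
  [[0,0,0],[0,0.0226,0]],
  [[0,0,0],[0,0,0]],
  [[0,0,0],[0,0,0]],
])

```text
time: 11.25
eef_pos: [0.5688, -0.3179, 0.2975]
tcp_rot: [0.517, -0.484, 0.482, -0.517]
contact_force: [-0.4, -0.9, 0.5]
opening: 0.999
```

```bash
python3 - <<'E'
from h import *
s=get_state();print(s["eef_pos"],s["opening"])
r=read_camera("wrist");T=wristT(r,s)
cv2.imwrite("pics/w3.png",cv2.resize(r["img"],(800,600),interpolation=cv2.INTER_CUBIC))
for p in([.5685,-.3200,.152],[.5685,-.320,.076]):print(np.array(proj(r,p,T))/.64)
rows([.5685,-.3200,.25],.065)
E
```

```text
[ 0.5687725  -0.31788999  0.29749521] 0.9986992554733943
[400.04885039 296.51648658]
[400.38116057 273.37387566]
pos [ 0.5689 -0.318   0.2979] t 11.3 q [-0.67  0.2   1.58 -0.    1.36 -0.73] shift [ 0.0173  0.3992 -0.0037] turn [ 0.0003  0.0004 -0.0002]
```

View pics/w3.png

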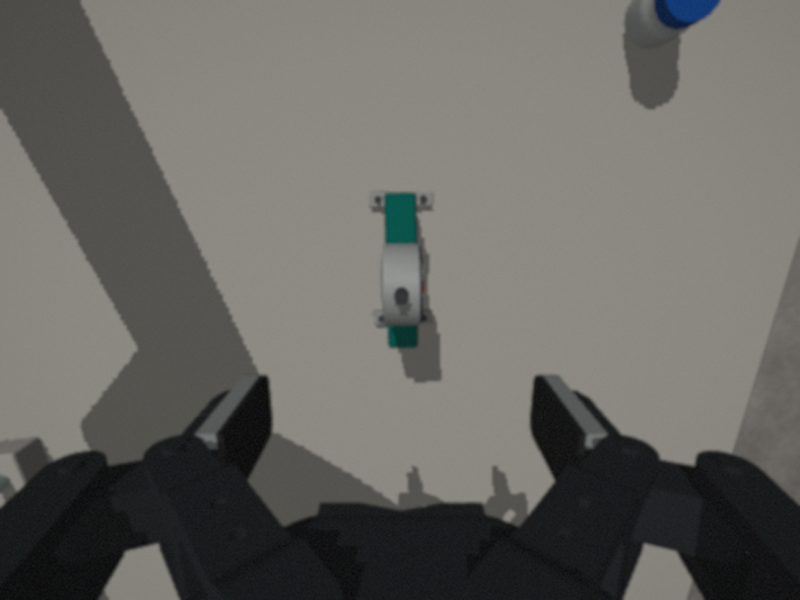

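The wrist view shows the gauge cap at (401,296), within 1 px of the prediction for (0.5688, -0.320). The beam runs (401,193)–(403,347). Descending to the dial case.

Emit:
send_rows([
  [[0.0173,0,-0.001],[0,-0.002,0]],
  [[0,0.2,0],[0,0,0]],
  [[0,0.25,0],[0,0,0]],
  [[0,0.25,0],[0,0,0]],
  [[0,0.25,0],[0,0,0]],
  [[0,0.25,0],[0,0,0]],
  [[0,0.2,0],[0,0,0]],
  [[0,0.12,0],[0,0,0]],
  [[0,0.06,0],[0,0,0]],
  [[0,0,0],[0,0,0]],
  [[0,0,0],[0,0,0]],
])

```text
time: 12.4
eef_pos: [0.57, -0.3209, 0.1112]
tcp_rot: [-0.519, 0.479, -0.481, 0.519]
contact_force: [-0.6, -0.3, -0.2]
opening: 0.997
```

Emit:
send_rows([
  [[0,0,0],[0,0,0]],
  [[0,0,0],[0,0,0]],
  [[0,0,0],[0,0,0]],
  [[0,0,0],[0,0,0]],
  [[0,0,0],[0,0,0]],
  [[0,0,0],[0,0,0]],
  [[0,0,0],[0,0,0]],
  [[0,0,0],[0,0,0]],
  [[0,0,0],[0,0,0]],
  [[0,0,0],[0,0,0]],
], gripper=1, grip_force=60)

```text
time: 13.4
eef_pos: [0.5693, -0.3204, 0.1103]
tcp_rot: [0.519, -0.48, 0.48, -0.519]
contact_force: [-2.3, 1.0, 4.8]
opening: 0.297
```

```bash
python3 - <<'E'
from h import *
s=get_state();print(s["eef_pos"],s["opening"],s["contact_force"],s["wrist_torque"])
r=read_camera("side");cv2.imwrite("pics/s3.png",cv2.resize(r["img"][225:365,170:357],(800,600),interpolation=cv2.INTER_CUBIC))
E
```

```text
[ 0.56926663 -0.32042173  0.11025565] 0.29663432323456096 [-2.25952315  0.95601487  4.82747313] [0.11634107 0.4322818  0.03238987]
```

View pics/s3.png

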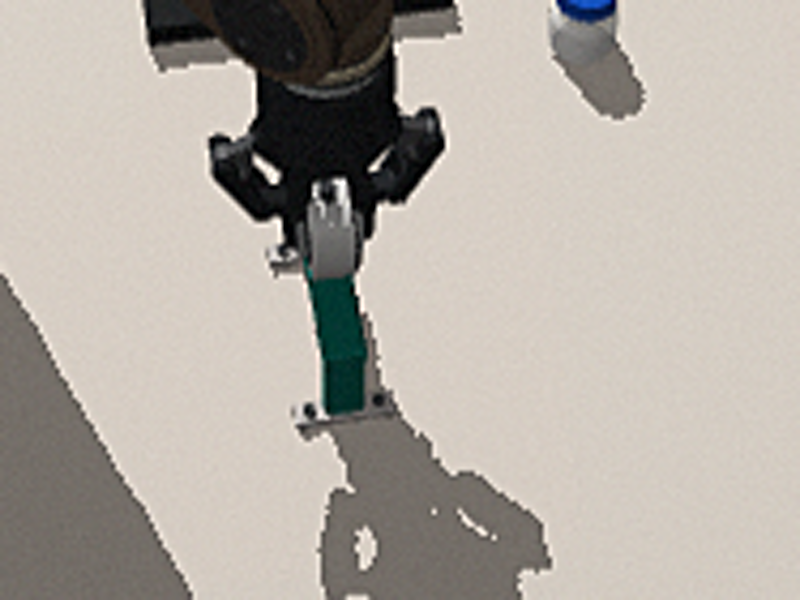

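The dial case is gripped: the opening matches 25 mm, and both feet are still flat on the bench (bars at (285,258) and (345,412) in the crop). Lifting.

Emit:
send_rows([
  [[0,-0.03,0],[0,0,0]],
  [[0,-0.07,0],[0,0,0]],
  [[0,-0.12,0],[0,0,0]],
  [[0,-0.16,0],[0,0,0]],
  [[0,-0.18,0],[0,0,0]],
  [[0,-0.16,0],[0,0,0]],
  [[0,-0.12,0],[0,0,0]],
  [[0,-0.07,0],[0,0,0]],
  [[0,0,0],[0,0,0]],
  [[0,0,0],[0,0,0]],
])

```text
time: 14.45
eef_pos: [0.5688, -0.3199, 0.218]
tcp_rot: [0.519, -0.481, 0.48, -0.519]
contact_force: [-0.5, 0.1, -4.8]
opening: 0.302
```

```bash
python3 - <<'E'
from h import *
s=get_state();print(s["opening"],s["contact_force"],s["wrist_torque"])
print(R.from_quat(s["tcp_rot"]).as_matrix().round(4))
rows([.5603,.0180,.22],.075)
E
```

```text
0.3020433143362328 [-0.49759142  0.12145066 -4.77168654] [-0.044774    0.00713982 -0.01291756]
[[ 0.0774 -0.0012  0.997 ]
 [-0.997   0.001   0.0774]
 [-0.0011 -1.     -0.0011]]
pos [ 0.5688 -0.3199  0.218 ] t 14.45 q [-0.67  0.26  1.66  0.    1.22 -0.75] shift [-2.8132 -0.0138  0.1471] turn [ 0.0002  0.0004 -0.0002]
```

Emit:
send_rows([
  [[-0.1,0,0.006],[0,0,0]],
  [[-0.2,0,0.011],[0,0,0]],
  [[-0.26,0,0.014],[0,0,0]],
  [[-0.28,0,0.014],[0,0,0]],
  [[-0.28,0,0.014],[0,0,0]],
  [[-0.28,0,0.014],[0,0,0]],
  [[-0.28,0,0.014],[0,0,0]],
  [[-0.28,0,0.014],[0,0,0]],
  [[-0.28,0,0.014],[0,0,0]],
  [[-0.26,0,0.014],[0,0,0]],
  [[-0.2,0,0.011],[0,0,0]],
  [[-0.113,0,0.007],[0,0,0]],
])

```text
time: 15.65
eef_pos: [0.5591, 0.0213, 0.2183]
tcp_rot: [0.52, -0.48, 0.479, -0.52]
contact_force: [0.1, -0.5, -6.2]
opening: 0.298
```

Emit:
send_rows([
  [[0,0,0],[0,0,0]],
  [[0,0,0],[0,0,0]],
  [[0,0,0],[0,0,0]],
])

```text
time: 15.95
eef_pos: [0.5606, 0.0169, 0.2188]
tcp_rot: [0.519, -0.48, 0.481, -0.519]
contact_force: [0.1, -0.2, -5.0]
opening: 0.295
```

```bash
python3 - <<'E'
from h import *
s=get_state();print(s["opening"],s["contact_force"],s["wrist_torque"])
r=read_camera("side");cv2.imwrite("pics/s4.png",cv2.convertScaleAbs(cv2.resize(r["img"][130:270,170:357],(800,600),interpolation=cv2.INTER_CUBIC),alpha=1.4))
rows([.5603,.0180,.1343],.075)
E
```

```text
0.2945013610847417 [ 0.11240567 -0.20915799 -5.02463146] [-0.02105955  0.00274789 -0.07409643]
pos [0.5607 0.0167 0.2189] t 16.0 q [-0.15  0.06  1.89 -0.    1.2  -0.23] shift [-0.0114  0.7046 -0.0024] turn [0.     0.0002 0.0001]
```

View pics/s4.png

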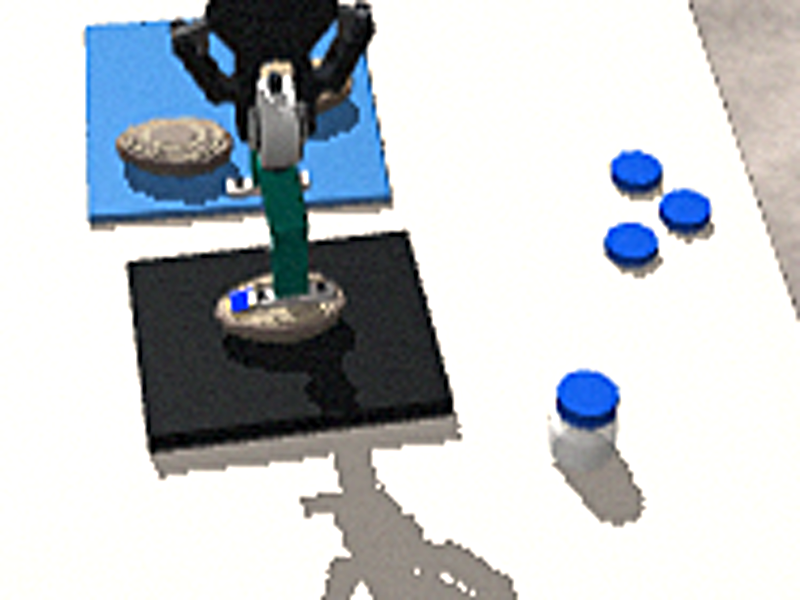

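The side view shows the gauge hanging level above the plate, its near foot bar at (290,295) in front of the shell, feet straddling it in y. Lowering.

Emit:
send_rows([
  [[-0.01,0.1,-0.002],[0,0,0]],
  [[0,0.12,0],[0,0,0]],
  [[0,0.12,0],[0,0,0]],
  [[0,0.1,0],[0,0,0]],
  [[0,0.08,0],[0,0,0]],
  [[0,0.06,0],[0,0,0]],
  [[0,0.05,0],[0,0,0]],
  [[0,0.03,0],[0,0,0]],
  [[0,0,0],[0,0,0]],
  [[0,0,0],[0,0,0]],
])

```text
time: 17.0
eef_pos: [0.5606, 0.0188, 0.1402]
tcp_rot: [-0.519, 0.48, -0.48, 0.519]
contact_force: [-0.6, 0.8, -3.5]
opening: 0.299
```

Emit:
send_rows([
  [[0,0.012,0],[0,0,0]],
  [[0,0.008,0],[0,0,0]],
  [[0,0,0],[0,0,0]],
  [[0,0,0],[0,0,0]],
])

```text
time: 17.4
eef_pos: [0.5608, 0.0188, 0.1377]
tcp_rot: [-0.519, 0.48, -0.481, 0.519]
contact_force: [0.5, 0.7, -3.9]
opening: 0.3
```

Spring force is now partly carried by the shell (about 1.3 N). Creeping on down.

Emit:
send_rows([
  [[0,0.012,0],[0,0,0]],
  [[0,0,0],[0,0,0]],
  [[0,0,0],[0,0,0]],
])

```text
time: 17.7
eef_pos: [0.5607, 0.0188, 0.136]
tcp_rot: [-0.519, 0.48, -0.481, 0.519]
contact_force: [0.8, 0.3, -3.7]
opening: 0.295
```

Emit:
send_rows([
  [[0,0.008,0],[0,0,0]],
  [[0,0,0],[0,0,0]],
  [[0,0,0],[0,0,0]],
])

```text
time: 18.0
eef_pos: [0.5604, 0.0188, 0.1349]
tcp_rot: [-0.519, 0.48, -0.48, 0.519]
contact_force: [1.5, -0.2, -4.1]
opening: 0.297
```

Emit:
send_rows([
  [[0,0.006,0],[0,0,0]],
  [[0,0,0],[0,0,0]],
  [[0,0,0],[0,0,0]],
])

```text
time: 18.3
eef_pos: [0.5604, 0.0188, 0.1343]
tcp_rot: [-0.519, 0.48, -0.48, 0.519]
contact_force: [0.6, 0.4, -4.0]
opening: 0.299
```

Emit:
send_rows([
  [[0,0.005,0],[0,0,0]],
  [[0,0,0],[0,0,0]],
  [[0,0,0],[0,0,0]],
])

```text
time: 18.6
eef_pos: [0.5605, 0.0188, 0.1342]
tcp_rot: [-0.519, 0.48, -0.48, 0.519]
contact_force: [-0.6, -0.2, 1.3]
opening: 0.295
```

The feet are on the plate at TCP z = 0.134, as computed. Releasing.

Emit:
send_rows([
  [[0,0,0],[0,0,0]],
  [[0,0,0],[0,0,0]],
  [[0,0,0],[0,0,0]],
  [[0,0,0],[0,0,0]],
  [[0,0,0],[0,0,0]],
  [[0,0,0],[0,0,0]],
  [[0,0,0],[0,0,0]],
  [[0,0,0],[0,0,0]],
  [[0,0,0],[0,0,0]],
], gripper=0)

```text
time: 19.5
eef_pos: [0.5604, 0.0188, 0.1336]
tcp_rot: [0.519, -0.48, 0.48, -0.519]
contact_force: [-0.7, -0.7, -0.1]
opening: 1.0
```

Emit:
send_rows([
  [[0,-0.05,0],[0,0,0]],
  [[0,-0.15,0],[0,0,0]],
  [[0,-0.25,0],[0,0,0]],
  [[0,-0.25,0],[0,0,0]],
  [[0,-0.25,0],[0,0,0]],
  [[0,-0.25,0],[0,0,0]],
  [[0,0,0],[0,0,0]],
  [[0,0,0],[0,0,0]],
  [[0,0,0],[0,0,0]],
])

```text
time: 20.4
eef_pos: [0.5596, 0.0189, 0.2761]
tcp_rot: [0.52, -0.481, 0.48, -0.518]
contact_force: [-0.4, 0.3, -1.1]
opening: 0.998
```

```bash
python3 - <<'E'
from h import *
s=get_state();print(s["eef_pos"],s["opening"],s["contact_force"])
r=read_camera("wrist");T=wristT(r,s)
for p in([.5604,.0182,.176],[.5604,.0182,.1]):print(np.array(proj(r,p,T)))
a=r["img"][80:280,150:350]
b=read_camera("side")["img"][130:270,200:340]
cv2.imwrite("pics/f.png",cv2.convertScaleAbs(np.hstack([cv2.resize(a,(400,400),interpolation=3),cv2.resize(b,(400,400),interpolation=cv2.INTER_CUBIC)]),alpha=1.4))
E
```

```text
[0.55959877 0.01890617 0.27609988] 0.9984775543413668 [-0.35792706  0.29546438 -1.08236955]
[257.23092975 201.31016188]
[257.20784377 181.58691207]
```

View pics/f.png

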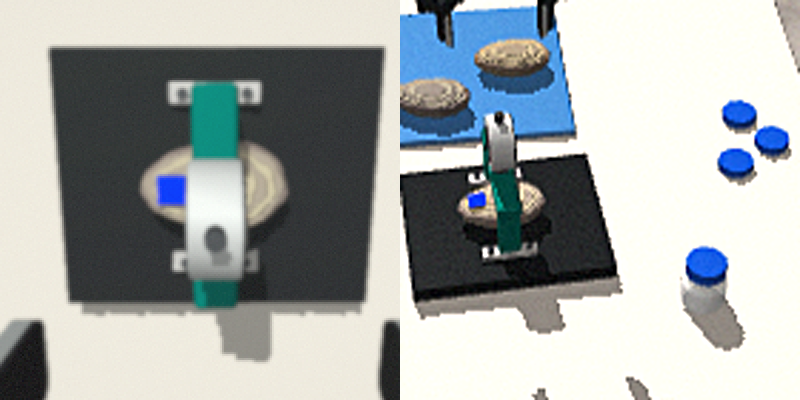

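The gauge stands over the shell with both bars on the plate. The cap is at crop (215,238), i.e. pixel (257.5,199), against a predicted (257,201). The gripper is clear and the jar and other oysters are where they were.

```bash
python3 -c "
from plant import *
print(sign_off())"
```

```text
the job is handed in; nothing more can be done
None
```

The blue-tagged oyster is lying lid up on the black plate. The bridge gauge stands over it, released, with both foot bars on the plate. I handed the job in at about 20.5 s of the 61 s allowed.

**Set-down:**
- **Oyster:** it met the plate at the expected height, with the tool at 0.041 m and about 2 N of contact.
- **Gauge:** the feet met the plate at the computed height, with the tool at 0.134 m. The net force on the tool was only 1.3 N upward, so it did not bear down on the shell.

**Last checks:**
- **Position:** the gauge's cap was within 2 pixels of where it should be directly over the crown, and the gauge looked level.
- **Other objects:** the jar was where it stood at the start, and so were the two other oysters in the last side picture.
- **Gripper:** it is open, with the fingertips about 86 mm above the gauge.

I did not read the dial itself: its face points away from both the robot and the side camera. The 32 mm reading is therefore inferred from the set-down heights. No check failed or disagreed. The only mismatch was an early one: in the first top view the tag appeared 35 mm from the crown instead of 26 mm. The closer wrist picture corrected that before the grasp.

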